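Clamp a glued stretcher frame with a removable crank

ROBOT

A 6-joint arm with a two-finger parallel gripper is mounted at the origin on the work surface. World frame = base frame: x ahead of the robot, y to its left, z up, the work surface at z = 0. Lengths are in m, angles in rad, forces in N, time in s.
With the tool pointing down it reaches from about 0.25 to 0.725 m from the base axis. Payload 9.7 kg.
Tool frame: the origin (TCP) lies at the very end of the fingers, on their centre line; the grasp point (between the pads) lies 19 mm behind it (ctrl.hold_point_z is the z of the grasp point in the tool frame, in m); z points along the fingers, y is the line along which they close (so a half turn about z gives the same grasp; the last joint's range is limited). The gripper opens to 85 mm and grips with 20 to 120 N. Pads are 22 mm wide; open, the fingers measure 114 mm over their backs; the gripper's body (76 mm by 85 mm) begins 54 mm behind the grasp point. The pads swing forward as they close: fully open they stand 13 mm farther back than shut.
Start: joints at [-1.187, 0.087, 0.176, 1.66, 0, 1.571], TCP at [0.206, -0.51, 0.231] pointing down, gripper open.
Joint ranges: [-3.13, 3.13], [-0.85, 1.81], [-1.15, 1.24], [-2.2, 2.28], [-1.44, 1.52], [-3.14, 3.14]. Speed limits (rad/s): [2.22, 2.22, 2.57, 3.14, 3.14, 3.14].

INTERFACE

Orientations are given as a unit quaternion [x, y, z, w].
In Python, from bench import monitor, viewer, workorder, ctrl gives the robot as it stands.
- The arm moves only by the tool apply_moves, never from a script. Its arguments are lists of equal length, an entry for each row: "rot": the turn, a rotation vector about the tool's x, y, z in degrees, a list of three; "xyz": the shift along the tool's x, y, z in m, a list of three; "fingers": the opening, from 0 (shut) to 1 (fully open). In form: {"rot": [[ax, ay, az], ...], "xyz": [[x, y, z], ...], "fingers": [fingers, ...]}. A call has 1 to 12 rows; each row shifts and turns the commanded pose from where the row before left it, along the tool's axes as they then stand; what a row does not reach is not made up. A row lasts 1/12 s, in which the tool goes at most 41.7 mm and 7.16 degrees, less where a joint would pass 70% of its speed; a pose out of reach is approached as far as the arm can. A call with a gripper value outside its range is refused whole. The fingers move at their own pace and stop on an object; "squeeze" is the grip in N (left out, the last holds). Time passes only in rows, so rows that do not move let the fingers close. It gives the time, the measured TCP pose, the force, the opening and the grip force at its end, in the units of the state.
- monitor.sense(): the state, without advancing time (a new reading comes with each control period).
- viewer.camera(name): name is "side" or "top" or "wrist"; returns a dict with "color" (480x640x3 uint8, blue, green, red), "range_z" (480x640 float32, m along the optical axis (not along the pixel's ray), 0 where there is no reading), "intrinsics" (3x3 intrinsics, pixels), "view" (4x4, takes a point from world to camera coordinates). Camera axes: x right, y down, z forward; pixel columns grow to the right and rows downward; lengths in m; the calibration is good to about 2 mm. A picture is of the moment at which its call begins.
- workorder.finish_job(): hands the job in; it is judged then, once.
The state is a dict: "time_s": time; "joint_positions": joint angles; "joint_vel": joint speeds; "joint_torque": joint torques, N m; "tool_pos": TCP position; "eef_rot": TCP orientation; "force": force on the tool from outside, world axes, zero at the start; "torque": the same for the moment, N m; "opening": finger opening in m; "grasp_force": force on a finger pad.
Only numpy, scipy, OpenCV 4.12 (cv2) and the standard library are available. Lean on these libraries where they do the work, as an engineer would, in place of code of your own. Each camera call takes 0.05 s, during which the arm holds its last target. There are 200 camera calls.

TASK

On the painter's bench a freshly glued stretcher frame lies in the frame clamp. Fit the loose crank gently, without ramming it, fully down onto the square shaft end, wind it clockwise until the moving jaw has pushed the frame against the stop bar and the frame is held firmly between them, without forcing it and crushing the joints (firm is a push of about 7 N at the crank's knob), then let go, leaving the crank on the shaft and the other things on the bench where they are.

Things in the scene. Friction and masses are not known exactly. Their poses are not given: they have to be found in the camera images.
- crank_hub (a point): Centre of the loose crank's hub. The crank lies flat on the bench, socket down. Hub: dark steel block, 30 x 30 mm (sides along x and y), 52 mm tall; this point is half-way up, 26 mm above its underside. x runs along the arm to the knob, z up. The arm is a bar 16 mm wide, 10 mm thick, flush with the hub's underside: grip the hub above it. Whole crank about 0.37 kg.
- crank_socket (a point): Mouth of the crank's square socket, in the middle of the hub's underside (26 mm below crank_hub, same axes). The socket is 15.5 mm wide (sides along x and y), 24 mm deep, its mouth chamfered 1.5 mm.
- crank_knob (a point): Centre of the crank's knob: upright dark wooden cylinder, 22 mm across, 40 mm tall, on the arm 65 mm from the hub's axis; it spins freely on its pin (its x axis means nothing). This point is 32 mm above the crank's underside; the knob spans 12 to 52 mm above it. With the crank seated the knob goes round the shaft in a level circle of 65 mm radius.
- shaft_seat (a point): On the vertical axis of the clamp's steel shaft, at the top of its round shoulder (30 mm across), where the crank's underside rests when fully seated; 61 mm above the bench. x and y are square to the flats of the square end above and turn with it. The crank fits in any of four positions, if turned to within about 6 degrees. Gearbox below: 70 x 70 mm, top 55 mm above the bench.
- shaft: The whole clamp shaft, shoulder and square end; origin on its axis at bench height, axes as shaft_seat. While fitting, the contact force between crank and shaft must stay below 60 N (wedging multiplies a push, so keep the push below 20 N); it goes on with under 10 N.
- shaft_tip (a point): Top of the square shaft end, 82 mm above the bench, 21 mm above shaft_seat, same axes: 14 mm square for 18.5 mm above the shoulder, then a lead-in 11.5 mm square and 2.5 mm tall. Turning it freely takes about 0.22 N m (3.5 N at the knob) slowly, 5 N at 2 rad/s; friction holds it where it is left, even tight. Clockwise seen from above closes the jaw by 24 mm per turn.
- jaw: The clamp's moving jaw, a wooden bar 150 mm long, its top 51 mm above the bench. Its origin is not on it but at bench height, 85 mm behind its face; it moves along its own +y to the stop. Its pad yields about 1.2 mm for 100 N. Tight on the frame, the clamping force adds 0.0038 N m of crank torque per N. A steady push of 6 to 8 N at the knob, held still or creeping, clamps with 40 to 140 N; under 5 N may be too slack (under 30 N), over 9 N may crush (over 160 N).
- frame: The loose wooden stretcher frame, lying on the clamp's bed (20 mm above the bench) between jaw and stop with a gap at both; 130 mm (x) by 150 mm (y, from jaw to stop) by 20 mm, of bars 26 mm wide, 0.25 kg; origin in the middle of its underside. The jaw slides it against the stop bar, a wooden bar 150 x 22 x 30 mm fixed across the far end of the bed, whose place differs each time: frame and jaw come tight after 1.25 to 2.5 turns of the crank.
- cup: bystander: small metal cup, 68 mm across, 50 mm tall
- tape: bystander: roll of paper tape, 90 mm across, 22 mm tall
- glue: bystander: glue bottle, 56 mm across, 130 mm tall
- brush: bystander: brush lying on the bench
- wrench: bystander: wrench lying on the bench
- paint_tin: bystander: small paint tin, 72 mm across, 55 mm tall
- wedge_block: bystander: wooden block 45 x 90 x 24 mm
Not all that is in view belongs to the job. What is shaped like the part that bears crank_hub but orange or red is not meant.

How it is judged:
On the way, in this order (a step that is already met when the one before it is completed fails the run):
1. the crank is seated fully on the square shaft, jaw not yet wound (distance between crank_socket and shaft_seat below 0.004 m and distance of jaw from where it was at the start of the episode below 0.012 m), for 0.2 s.
2. with the crank seated, the jaw has been wound forward by more than a full turn (distance between crank_socket and shaft_seat below 0.004 m and distance of jaw from where it was at the start of the episode above 0.025 m), for 0.1 s.
At the end, for the whole second after the job is handed in: The crank is still fully seated on the shaft (within 4 mm of its shoulder), the frame lies flat (within 0.05 rad) and still, clamped against the stop with more than 30 N between jaw and frame (distance between crank_socket and shaft_seat below 0.004 m and contact force between jaw and frame above 30 N and angle between frame's own z axis and vertical below 0.05 rad and linear speed of frame below 0.01 m/s); the robot touches nothing.
It fails at once if the crank is rammed on the shaft: more than 60 N between them while not seated (contact force between crank and shaft above 60 N and distance between crank_socket and shaft_seat above 0.006 m).
It fails at once if the frame is crushed: more than 160 N between jaw and frame (contact force between jaw and frame above 160 N).
It fails at once if the frame is lifted or tipped out of the clamp (angle between frame's own z axis and vertical above 0.2 rad).
It fails at once if a bystander is moved by more than 40 mm (distance of any of cup, tape, glue, brush, wrench, paint_tin, wedge_block from where it was at the start of the episode above 0.04 m).
It also fails if it takes over 72 s, if anything falls off the work surface, if the arm or the gripper's body presses on something with over 40 N, if the wrist force passes 120 N, or if a joint passes its speed limit or range.

## Working session

There is one attempt and no reset: what is moved stays moved. The work goes in short steps, Python scripts to look and compute and a tool call to move; the robot and the scene stay as the last step left them, time stands still between calls to the robot, and variables do not carry over. Pictures are saved under pics/ and viewed, at most 10 in all, crops included, and the job is handed in when it is done.

Besides the shell and the picture viewer there is one more tool, called after "Emit:" as a command line: name --argument value ..., lists and objects as JSON in quotes. apply_moves: Moves the arm, as the interface text tells. Its arguments: {"type":"object","properties":{"rot":{"type":"array","items":{"type":"array","items":{"type":"number"}}},"xyz":{"type":"array","items":{"type":"array","items":{"type":"number"}}},"fingers":{"type":"array","items":{"type":"number"}},"squeeze":{"type":"number"}},"required":["rot","xyz","fingers"]}

```bash
ls; mkdir -p pics; python3 - <<'E'
from bench import monitor, viewer, workorder, ctrl
import cv2,numpy as np,pickle
s=monitor.sense(); print({k:np.round(v,3) for k,v in s.items()}); print(ctrl.hold_point_z)
ims=[]
for n in("top","side"):
    c=viewer.camera(n); pickle.dump(c,open(f'{n}.pkl','wb')); print(n,c["intrinsics"],np.round(c["view"],3)); cv2.imwrite(f'pics/{n}0.png',c["color"])
E
```

```text
pics
{'time_s': np.float64(0.0), 'joint_positions': array([-1.187,  0.087,  0.175,  1.66 ,  0.   ,  1.571]), 'joint_vel': array([ 0.002, -0.002, -0.001,  0.001, -0.001,  0.001]), 'joint_torque': array([-5.0000e-03, -5.2039e+01,  4.6479e+01,  1.6000e-02, -0.0000e+00,
        0.0000e+00]), 'tool_pos': array([ 0.206, -0.51 ,  0.231]), 'eef_rot': array([ 0.982,  0.191, -0.   , -0.001]), 'force': array([ 0.049,  0.114, -0.701]), 'torque': array([-0.062, -0.008, -0.012]), 'grasp_force': np.float64(0.0), 'opening': np.float64(0.085)}
-0.0187
top [[618.4899662    0.         318.09099185]
 [  0.         618.4899662  237.29367736]
 [  0.           0.           1.        ]] [[-0.006 -1.     0.002 -0.07 ]
 [-0.997  0.006 -0.072  0.52 ]
 [ 0.072 -0.002 -0.997  1.376]
 [ 0.     0.     0.     1.   ]]
side [[604.95110224   0.         324.20372406]
 [  0.         604.95110224 233.51927989]
 [  0.           0.           1.        ]] [[-0.92  -0.392  0.01   0.449]
 [-0.254  0.577 -0.776  0.242]
 [ 0.298 -0.717 -0.631  1.004]
 [ 0.     0.     0.     1.   ]]
```

View pics/top0.png

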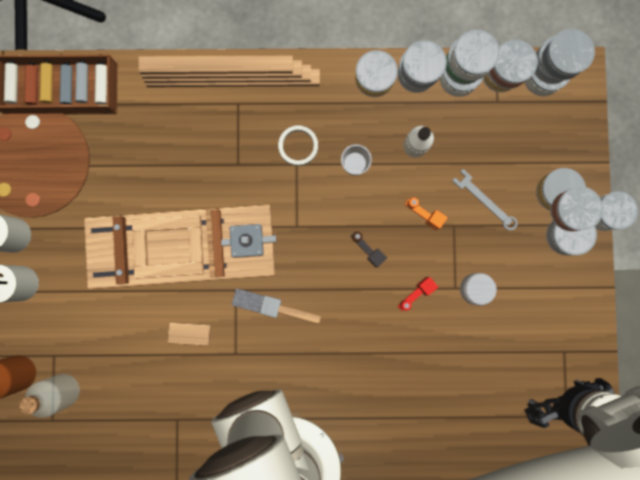

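View pics/side0.png

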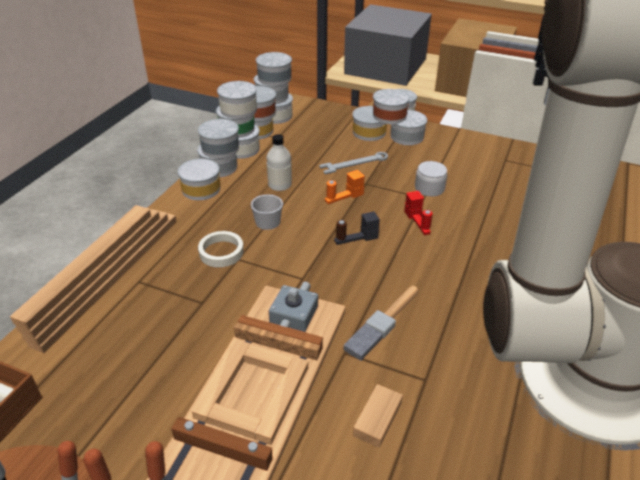

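The top view shows three crank-shaped candidates. The dark one has its hub at (377,258) and knob at (357,237), the orange one its hub at (438,220), and the red one its hub at (428,286). I choose the dark one. The shaft is at (246,240), with the frame, jaw (217) and stop (120) to its left. The side view agrees, with the dark hub at (370,226).

```bash
cat > h.py <<'E'
import numpy as np,cv2,pickle
def ray(c,u,v,z):
    K=c["intrinsics"];T=c["view"];R=T[:3,:3];o=-R.T@T[:3,3]
    d=R.T@np.linalg.inv(K)@[u,v,1]; return o+d*(z-o[2])/d[2]
def cloud(c):
    K=c["intrinsics"];T=c["view"];v,u=np.mgrid[:480,:640];Z=c["range_z"]
    P=np.stack([(u-K[0,2])/K[0,0]*Z,(v-K[1,2])/K[1,1]*Z,Z],-1)-T[:3,3]
    return P@T[:3,:3]
E
python3 - <<'E'
from h import *
c=pickle.load(open('top.pkl','rb')); P=cloud(c); im=c["color"]
g=im.max(2)
dark=(g<75)
# crank region
m=np.zeros((480,640),bool); m[225:272,345:392]=1
mm=m&dark
for nm,lo,hi in(("hub/knob tops",.04,.07),("arm",.004,.02)):
    q=m&(P[...,2]>lo)&(P[...,2]<hi); print(nm,q.sum())
    n,l,st,ce=cv2.connectedComponentsWithStats(q.astype(np.uint8))
    for i in range(1,n):
        if st[i,4]>8:
            pts=np.argwhere(l==i)[:,::-1].astype(np.float32)
            W=np.array([ray(c,u,v,.052)[:2] for u,v in pts],np.float32)
            print(st[i],ce[i],ray(c,*ce[i],.052),np.median(P[l==i][:,2]),cv2.minAreaRect(W*1000))
# shaft
m[:]=0; m[215:265,222:275]=1
for lo,hi in((.048,.058),(.058,.07),(.072,.1)):
    q=m&(P[...,2]>lo)&(P[...,2]<hi)
    pts=np.argwhere(q)[:,::-1]
    if len(pts)>3:
        W=np.array([ray(c,u,v,np.median(P[q][:,2]))[:2] for u,v in pts],np.float32)
        print(lo,len(pts),pts.mean(0),np.median(P[q][:,2]),W.mean(0),cv2.minAreaRect(W*1000))
for u,v in((246,240),(357,237),(377,258)): print(P[v,u],ray(c,u,v,.082 if u<300 else .052))
a=cv2.resize(im[210:290,220:300],(400,400),interpolation=cv2.INTER_CUBIC)
b=cv2.resize(im[210:290,330:410],(400,400),interpolation=cv2.INTER_CUBIC)
cv2.imwrite('pics/crop.png',np.hstack([a,b]))
E
```

```text
hub/knob tops 270
[353 232  10  10  79] [357.4556962 236.4556962] [ 0.51807322 -0.15972457  0.052     ] 0.05150173889537012 ((517.9801025390625, -159.82293701171875), (19.81568717956543, 19.890886306762695), 89.41200256347656)
[369 249  19  18 191] [377.76963351 257.60209424] [ 0.4712441  -0.20383359  0.052     ] 0.051745259604479205 ((470.9407653808594, -203.78636169433594), (29.419313430786133, 31.15654754638672), 44.412986755371094)
arm 256
[351 231   5   7  13] [352.30769231 234.30769231] [ 0.52288401 -0.14844045  0.052     ] 0.006674050320626161 ((523.3367919921875, -148.51296997070312), (5.2809343338012695, 14.025335311889648), 58.57999038696289)
[356 239  18  24 133] [365.70676692 247.78947368] [ 0.49298192 -0.1775953   0.052     ] 0.00981181161271066 ((489.51055908203125, -181.14675903320312), (54.776248931884766, 22.823532104492188), 33.93116760253906)
0.048 781 [245.72215109 240.60947503] 0.05408098076705314 [0.5102979  0.08590594] ((504.92218017578125, 94.93511962890625), (80.53865051269531, 95.84091186523438), 6.814881801605225)
0.058 187 [246.01069519 240.36363636] 0.05965579991197307 [0.5104465  0.08463668] ((510.0076599121094, 84.94197082519531), (64.53842163085938, 67.19621276855469), 4.7703986167907715)
0.072 41 [244.65853659 239.70731707] 0.08073346943307327 [0.51044494 0.08513149] ((509.85711669921875, 84.3944320678711), (12.966623306274414, 12.916901588439941), 0.14856338500976562)
[0.51003606 0.08264889 0.07719241] [0.50970853 0.08209712 0.082     ]
[ 0.51679479 -0.15863301  0.05315959] [ 0.51687817 -0.15870854  0.052     ]
[ 0.47026048 -0.20182197  0.05519156] [ 0.47038065 -0.20213194  0.052     ]
```

View pics/crop.png

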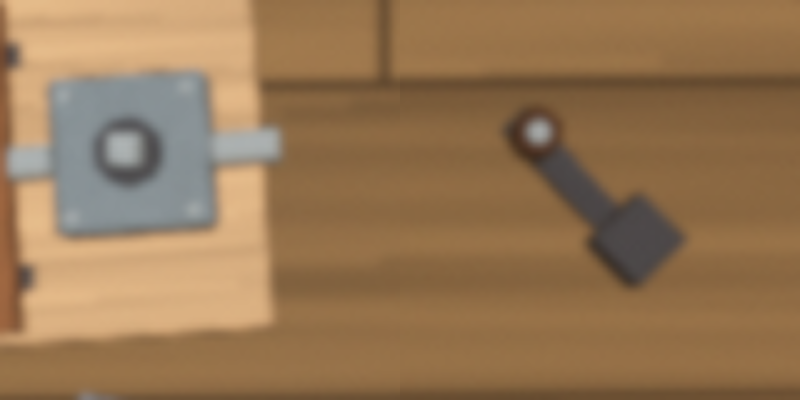

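The crop confirms the dark crank: hub at about (0.471,-0.204), top at 52 mm, knob 64 mm away at an angle of about 44°. The shaft tip is at about (0.510,0.0845), and its square looks turned a few degrees with the gearbox. I'll move above the hub now.

Emit:
apply_moves --rot '[[0, 0, -5.5], [0, 0, -5.5], [0, 0, -5.5], [0, 0, -5.5], [0, 0, 0], [0, 0, 0], [0, 0, 0], [0, 0, 0], [0, 0, 0], [0, 0, 0], [0, 0, 0], [0, 0, 0]]' --xyz '[[0, 0, 0], [0, 0, 0], [0, 0, 0], [0, 0, 0], [0.036, -0.003, 0], [0.036, -0.003, 0], [0.036, -0.003, 0], [0.036, -0.003, 0], [0.036, -0.003, 0], [0.036, -0.003, 0], [0.036, -0.003, 0], [0.036, -0.003, 0]]' --fingers '[1, 1, 1, 1, 1, 1, 1, 1, 1, 1, 1, 1]' --squeeze 40

```text
time_s: 1.1
tool_pos: [0.3972, -0.2911, 0.2311]
eef_rot: [0.927, 0.374, -0.0, -0.0]
force: [0.8, -1.5, -0.2]
opening: 0.0853
grasp_force: 0.0
```

Emit:
apply_moves --rot '[[0, 0, 0], [0, 0, 0], [0, 0, 0], [0, 0, 0], [0, 0, 0], [0, 0, 0]]' --xyz '[[0.03, -0.003, 0.01], [0.03, -0.003, 0.01], [0.03, -0.003, 0.01], [0.025, -0.003, 0], [0, 0, 0], [0, 0, 0]]' --fingers '[1, 1, 1, 1, 1, 1]'

```text
time_s: 1.6
tool_pos: [0.4712, -0.2032, 0.2007]
eef_rot: [0.927, 0.376, -0.0, -0.0]
force: [-0.9, 0.9, -0.9]
opening: 0.0854
grasp_force: 0.0
```

```bash
cat >> h.py <<'E'
from scipy.spatial.transform import Rotation as Rn
def state():
    from bench import monitor
    s=monitor.sense(); R=Rn.from_quat(s["eef_rot"]).as_matrix(); p=np.array(s["tool_pos"])
    print('t',round(float(s["time_s"]),2),'p',np.round(p,4),'xyaw',np.round(np.degrees(np.arctan2(R[1,0],R[0,0])),2),'zdir',np.round(R[:,2],3),'F',np.round(s["force"],1),'T',np.round(s["torque"],2),'open',np.round(s["opening"],4),'q6',np.round(s["joint_positions"][5],2))
    return p,R,s
def togo(p,R,target,yaw=None):
    print('shift tool axes',np.round(R.T@(np.array(target)-p),4))
    if yaw is not None: print('turn tool z deg',np.round(-((yaw-np.degrees(np.arctan2(R[1,0],R[0,0]))+180)%360-180),2))
def shot(n,name):
    from bench import viewer
    c=viewer.camera(n); pickle.dump(c,open(name+'.pkl','wb')); cv2.imwrite(f'pics/{name}.png',c["color"]); return c
E
python3 - <<'E'
from h import *
p,R,s=state(); c=shot('wrist','w1'); P=cloud(c)
T=c["view"]; print('cam at',-T[:3,:3].T@T[:3,3], 'fwd',T[2,:3])
z=P[...,2]; q=(z>.04)&(z<.06)&(np.hypot(P[...,0]-.49,P[...,1]+.18)<.08)
n,l,st,ce=cv2.connectedComponentsWithStats(q.astype(np.uint8))
for i in range(1,n):
    if st[i,4]>60:
        W=P[l==i]; print(st[i],W.mean(0),cv2.minAreaRect((W[:,:2]*1000).astype(np.float32)))
E
```

```text
t 1.6 p [ 0.4712 -0.2032  0.2007] xyaw 44.13 zdir [-0.001  0.    -1.   ] F [-0.9  0.9 -0.9] T [-0.01 -0.03 -0.  ] open 0.0854 q6 1.96
cam at [ 0.52556655 -0.15244347  0.34322706] fwd [-0.21674631 -0.20909458 -0.95357249]
[312 135  26  27 531] [ 0.51724695 -0.16325661  0.05205491] ((517.1719970703125, -163.42510986328125), (21.043315887451172, 20.398117065429688), 89.11614990234375)
[ 306  205   35   36 1157] [ 0.47067643 -0.2066646   0.05147286] ((469.6485290527344, -207.74490356445312), (30.394245147705078, 29.95075035095215), 41.938934326171875)
```

Emit:
apply_moves --rot '[[0, 0, 1.3], [0, 0, 0], [0, 0, 0], [0, 0, 0], [0, 0, 0], [0, 0, 0], [0, 0, 0], [0, 0, 0], [0, 0, 0], [0, 0, 0], [0, 0, 0], [0, 0, 0]]' --xyz '[[-0.002, 0.0015, 0.02], [0, 0, 0.03], [0, 0, 0.03], [0, 0, 0.03], [0, 0, 0.025], [0, 0, 0.02], [0, 0, 0.015], [0, 0, 0.01], [0, 0, 0.005], [0, 0, 0], [0, 0, 0], [0, 0, 0]]' --fingers '[1, 1, 1, 1, 1, 1, 1, 1, 1, 1, 0.2, 0]'

```text
time_s: 2.65
tool_pos: [0.4711, -0.2071, 0.0175]
eef_rot: [0.931, 0.364, 0.001, 0.001]
force: [0.2, 0.3, 0.5]
opening: 0.064
grasp_force: 0.0
```

Emit:
apply_moves --rot '[[0, 0, 0], [0, 0, 0], [0, 0, 0], [0, 0, 0], [0, 0, 0], [0, 0, 0], [0, 0, 0]]' --xyz '[[0, 0, 0], [0, 0, 0], [0, 0, 0], [0, 0, 0], [0, 0, 0], [0, 0, 0], [0, 0, 0]]' --fingers '[0, 0, 0, 0, 0, 0, 0]' --squeeze 50

```text
time_s: 3.23
tool_pos: [0.4708, -0.2067, 0.017]
eef_rot: [0.931, 0.364, 0.0, 0.0]
force: [-1.4, -0.2, 5.4]
opening: 0.0294
grasp_force: 50.6
```

Emit:
apply_moves --rot '[[0, 0, 0], [0, 0, 0], [0, 0, -5], [0, 0, -5], [0, 0, -5], [0, 0, -5], [0, 0, -5], [0, 0, -5], [0, 0, -5], [0, 0, -5], [0, 0, -5], [0, 0, -5]]' --xyz '[[0, 0, -0.005], [0, 0, -0.015], [0, 0, -0.02], [0, 0, -0.025], [0, 0, -0.025], [0, 0, -0.025], [0, 0, -0.025], [0, 0, -0.025], [0, 0, 0], [0, 0, 0], [0, 0, 0], [0, 0, 0]]' --fingers '[0, 0, 0, 0, 0, 0, 0, 0, 0, 0, 0, 0]'

```text
time_s: 4.23
tool_pos: [0.4703, -0.2065, 0.181]
eef_rot: [0.689, 0.725, -0.0, -0.0]
force: [-1.1, -0.1, -4.1]
opening: 0.0295
grasp_force: 49.9
```

Emit:
apply_moves --rot '[[0, 0, 0], [0, 0, 0], [0, 0, 0], [0, 0, 0], [0, 0, 0], [0, 0, 0], [0, 0, 0], [0, 0, 0], [0, 0, 0], [0, 0, 0], [0, 0, 0]]' --xyz '[[0.015, 0, 0], [0.03, 0, 0], [0.03, 0, 0], [0.03, 0, 0], [0.03, 0, 0], [0.03, 0, 0], [0.03, 0, 0], [0.015, 0, 0], [0.007, 0, 0], [0, 0, 0], [0, 0, 0]]' --fingers '[0, 0, 0, 0, 0, 0, 0, 0, 0, 0, 0]'

```text
time_s: 5.15
tool_pos: [0.4602, 0.0098, 0.1811]
eef_rot: [0.69, 0.724, -0.0, -0.0]
force: [0.5, -0.7, -4.3]
opening: 0.0292
grasp_force: 49.9
```

```bash
python3 - <<'E'
from h import *
p,R,s=state(); c=shot('wrist','w2'); P=cloud(c); z=P[...,2]
for nm,lo,hi,cx,cy,r in(("tip",.072,.092,.51,.0845,.03),("shoulder",.058,.066,.51,.0845,.025),("box",.05,.058,.51,.0845,.06)):
    q=(z>lo)&(z<hi)&(np.hypot(P[...,0]-cx,P[...,1]-cy)<r); W=P[q]
    if len(W)>10: print(nm,len(W),W.mean(0),np.median(W[:,2]),cv2.minAreaRect((W[:,:2]*1000).astype(np.float32)),np.argwhere(q).mean(0))
# held crank
for nm,cx,cy in(("knob",p[0],p[1]+.065),("hub",p[0],p[1])):
    q=(z>p[2]+.02)&(z<p[2]+.055)&(np.hypot(P[...,0]-cx,P[...,1]-cy)<.025); W=P[q]
    if len(W)>10: print(nm,len(W),W.mean(0)-p,np.median(W[:,2]),cv2.minAreaRect((W[:,:2]*1000).astype(np.float32)),np.argwhere(q).mean(0))
E
```

```text
t 5.15 p [0.4602 0.0098 0.1811] xyaw 92.73 zdir [-0. -0. -1.] F [ 0.5 -0.7 -4.3] T [-0.09  0.02  0.02] open 0.0292 q6 1.54
tip 468 [0.5084631  0.08221737 0.08070791] 0.08135826887873958 ((509.3383483886719, 82.23839569091797), (14.426427841186523, 13.928654670715332), 1.0482432842254639) [137.81623932 398.85683761]
shoulder 852 [0.50743179 0.08244478 0.06100725] 0.06101729500781554 ((509.2501525878906, 81.92567443847656), (29.76275634765625, 29.27808380126953), 4.139660358428955) [136.8415493  391.77347418]
box 7530 [0.50888335 0.08812414 0.0545781 ] 0.054807179808889495 ((508.83062744140625, 95.62606811523438), (69.9576416015625, 97.146484375), 3.928497076034546) [128.1499336  392.87596282]
knob 3576 [-0.0047826   0.06382686  0.03497994] 0.2159518691148951 ((455.3838195800781, 73.0943374633789), (21.24287223815918, 21.04833221435547), 49.20716857910156) [165.56823266 319.69574944]
hub 10050 [-0.00060717  0.00322206  0.03546881] 0.2160501439547612 ((460.3828430175781, 8.448241233825684), (49.20642852783203, 31.332738876342773), 3.384101629257202) [336.04597015 323.51631841]
```

View pics/w2.png

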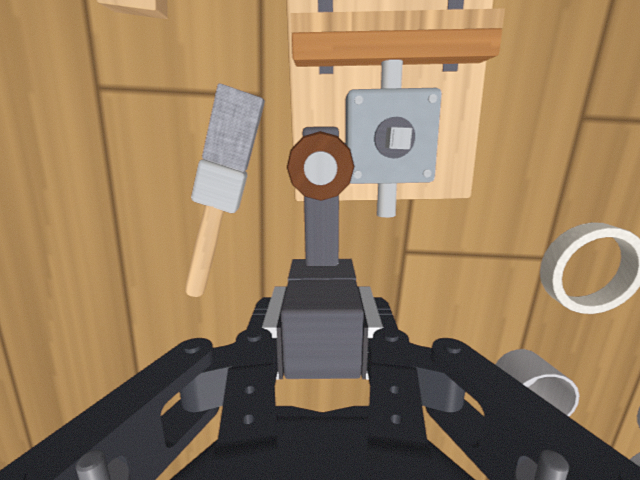

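The wrist view shows the hub held square in the pads, the knob at (320,167), and the shaft clear at (400,138) with a small tilt, like the gearbox's (about 4°). I'll measure the tip's angle and the clamp gaps once more.

```bash
python3 - <<'E'
from h import *
c=pickle.load(open('w2.pkl','rb')); P=cloud(c); im=c["color"]
for th in(150,165,180):
    m=np.zeros((480,640),np.uint8); m[120:158,378:420]=im[120:158,378:420].min(2)>th
    q=max(cv2.findContours(m,0,1)[0],key=cv2.contourArea)[:,0]
    W=np.array([ray(c,u,v,.082)[:2] for u,v in q],np.float32)*1000; print(th,len(q),cv2.minAreaRect(W))
c=pickle.load(open('top.pkl','rb')); P=cloud(c); z=P[...,2]
a=np.radians(3.5); d=np.array([-np.sin(a),np.cos(a)]); n=np.array([np.cos(a),np.sin(a)])
rel=P[...,:2]-[.510,.0845]; s=rel@d; t=rel@n
for tt in(-.05,.0,.05):
    q=(abs(t-tt)<.006)&(s>.03)&(s<.3)
    b=np.arange(.03,.3,.003); idx=np.digitize(s[q],b); zz=z[q]
    print(tt,[(round(b[i-1]*1000),round(float(np.median(zz[idx==i])*1000))) for i in range(1,len(b)) if (idx==i).any()])
E
```

```text
150 79 ((509.194091796875, 82.34970092773438), (14.304271697998047, 13.962922096252441), 0.80246502161026)
165 78 ((509.2120666503906, 82.26713562011719), (13.960088729858398, 13.82800579071045), 0.648685097694397)
180 75 ((509.1839599609375, 82.11906433105469), (13.717037200927734, 13.099395751953125), 2.785071849822998)
-0.05 [(30, 19), (33, 19), (36, 22), (39, 19), (42, 20), (45, 21), (48, 18), (51, 22), (54, 29), (57, 52), (60, 51), (63, 49), (66, 50), (69, 50), (72, 48), (75, 47), (78, 48), (81, 49), (84, 48), (87, 35), (90, 24), (93, 21), (96, 21), (99, 20), (102, 30), (105, 39), (108, 41), (111, 40), (114, 37), (117, 40), (120, 40), (123, 40), (126, 41), (129, 40), (132, 40), (135, 40), (138, 40), (141, 40), (144, 37), (147, 40), (150, 41), (153, 38), (156, 40), (159, 39), (162, 39), (165, 38), (168, 40), (171, 40), (174, 41), (177, 42), (180, 39), (183, 41), (186, 40), (189, 40), (192, 40), (195, 40), (198, 40), (201, 38), (204, 40), (207, 40), (210, 40), (213, 40), (216, 41), (219, 36), (222, 39), (225, 38), (228, 40), (231, 40), (234, 41), (237, 41), (240, 42), (243, 39), (
[... 1298 characters left out ...]
96, 23), (99, 22), (102, 36), (105, 42), (108, 40), (111, 37), (114, 39), (117, 38), (120, 38), (123, 40), (126, 39), (129, 39), (132, 42), (135, 39), (138, 41), (141, 41), (144, 38), (147, 40), (150, 41), (153, 40), (156, 40), (159, 41), (162, 39), (165, 42), (168, 41), (171, 39), (174, 42), (177, 40), (180, 37), (183, 42), (186, 39), (189, 42), (192, 39), (195, 41), (198, 37), (201, 41), (204, 40), (207, 39), (210, 41), (213, 38), (216, 42), (219, 39), (222, 40), (225, 42), (228, 41), (231, 38), (234, 41), (237, 41), (240, 42), (243, 42), (246, 41), (249, 41), (258, 22), (261, 23), (264, 24), (267, 22), (270, 39), (273, 49), (276, 53), (279, 56), (282, 57), (285, 55), (288, 52), (291, 49)]
```

Frame gap is about 15 mm and stop gap about 18 mm, so about 1.4 turns (500°) to tight. I'll move over the shaft and stop just above its tip.

Emit:
apply_moves --rot '[[0, 0, 0], [0, 0, 0], [0, 0, 0], [0, 0, 1], [0, 0, 0], [0, 0, 0], [0, 0, 0], [0, 0, 0], [0, 0, 0], [0, 0, 0], [0, 0, 0], [0, 0, 0]]' --xyz '[[0.02, 0.015, 0], [0.03, 0.023, 0], [0.0207, 0.0158, 0], [0, 0, 0.01], [0, 0, 0.02], [0, 0, 0.02], [0, 0, 0.015], [0, 0, 0.007], [0, 0, 0.003], [0, 0, 0], [0, 0, 0], [0, 0, 0]]' --fingers '[0, 0, 0, 0, 0, 0, 0, 0, 0, 0, 0, 0]'

```text
time_s: 6.2
tool_pos: [0.5113, 0.0831, 0.1075]
eef_rot: [0.697, 0.717, 0.001, 0.001]
force: [-0.1, -0.6, -4.0]
opening: 0.0293
grasp_force: 50.9
```

```bash
python3 - <<'E'
from h import *
p,R,s=state(); togo(p,R,[.5105,.083,.078])
c=shot('side','s2'); cv2.imwrite('pics/s2c.png',cv2.resize(c["color"][240:350,240:370],(780,660)[:2] if 0 else (650,550),interpolation=cv2.INTER_CUBIC))
E
```

```text
t 6.2 p [0.5113 0.0831 0.1075] xyaw 91.67 zdir [ 0.002  0.    -1.   ] F [-0.1 -0.6 -4. ] T [-0.06  0.03  0.  ] open 0.0293 q6 1.7
shift tool axes [-0.0001 -0.0009  0.0295]
```

View pics/s2c.png

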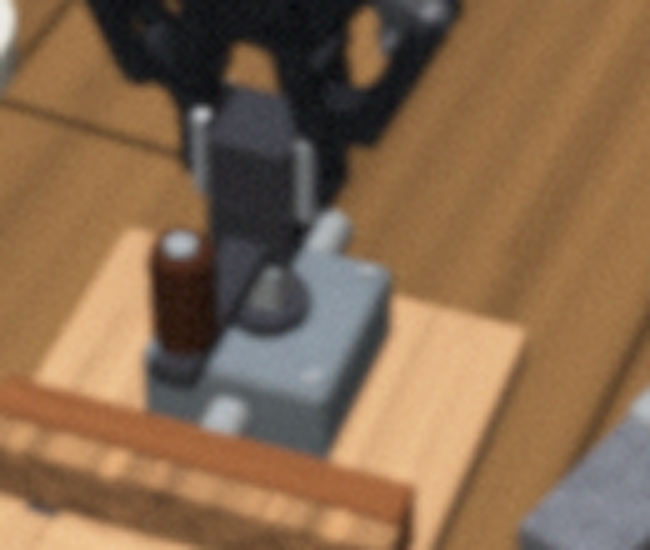

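The side view shows the hub just above the shaft, with the square tip near crop (275,280). The hub's centre column looks a little left of it, so I'll quantify that by back-projection.

```bash
python3 - <<'E'
from h import *
c=pickle.load(open('s2.pkl','rb')); im=c["color"]; P=cloud(c)
def proj(p):
    q=c["view"][:3,:3]@p+c["view"][:3,3]; return (c["intrinsics"]@(q/q[2]))[:2]
for n,p in(("hubtop tcp",[.5113,.0831,.1425]),("hub bot",[.5113,.0831,.0905]),("tip .5105 .083",[.5105,.083,.082]),("knobtop",[.5113-.0019,.0831+.065,.1425])): print(n,proj(np.array(p)))
z=P[...,2]
q=(z>.138)&(z<.147)&(np.hypot(P[...,0]-.511,P[...,1]-.083)<.024)&(im.max(2)<90); W=P[q]; print('hub top',len(W),W.mean(0),cv2.minAreaRect((W[:,:2]*1000).astype(np.float32)),np.argwhere(q).mean(0)[::-1])
q=(z>.138)&(z<.147)&(np.hypot(P[...,0]-.5095,P[...,1]-.148)<.02); W=P[q]; print('knob',len(W),cv2.minAreaRect((W[:,:2]*1000).astype(np.float32)),np.argwhere(q).mean(0)[::-1])
q=(z>.0595)&(z<.09)&(np.hypot(P[...,0]-.51,P[...,1]-.083)<.022);v,u=np.nonzero(q);print('shaft px',len(u),[(int(r),int(u[v==r].min()),int(u[v==r].max())) for r in np.unique(v)])
# gray profile rows through shaft
for r in(292,294,296,298,300): print(r,im[r,284:308].mean(1).astype(int))
E
```

```text
hubtop tcp [292.37107305 262.92885101]
hub bot [293.06931485 285.47919194]
tip .5105 .083 [293.62306209 289.12396728]
knobtop [275.86297006 288.31746406]
hub top 231 [0.51270985 0.08789441 0.14173942] ((509.3772277832031, 85.39183044433594), (38.475372314453125, 31.812625885009766), 11.920271873474121) [290.38095238 264.83549784]
knob 109 ((508.2254333496094, 150.13699340820312), (19.0898380279541, 22.23105812072754), 26.24424171447754) [276.12844037 290.47706422]
shaft px 120 [(290, 283, 283), (294, 293, 299), (295, 293, 299), (296, 292, 300), (297, 291, 301), (298, 291, 301), (299, 290, 301), (300, 290, 301), (301, 289, 301), (302, 288, 301), (303, 288, 300), (304, 288, 298), (305, 290, 296), (306, 293, 294)]
292 [ 66  69  70  67  69  70  62  54  46  49  49  46  46  51  80 116 138 145
 147 147 147 149 144 143]
294 [ 63  66  66  69  67  62  53  50  75 103 116 105  82  73  87 114 134 142
 147 146 148 148 149 148]
296 [ 64  71  67  62  62  49  50  75  94 107 106  91  80  72  76  78 100 123
 140 147 147 147 146 147]
298 [ 63  63  65  59  48  52  79  97 106 106 103  89  79  73  71  76  77  99
 127 143 149 148 150 154]
300 [ 59  65  52  43  52  71  90 106 108 106 102  89  79  66  69  73  75  90
 116 140 150 149 150 148]
```

Emit:
apply_moves --rot '[[0, 0, 0], [0, 0, 0], [0, 0, 0], [0, 0, 0], [0, 0, 0], [0, 0, 0], [0, 0, 0]]' --xyz '[[0, -0.001, 0.002], [0, 0, 0.002], [0, 0, 0.002], [0, 0, 0.002], [0, 0, 0.001], [0, 0, 0.001], [0, 0, 0]]' --fingers '[0, 0, 0, 0, 0, 0, 0]'

```text
time_s: 6.83
tool_pos: [0.5097, 0.0832, 0.0963]
eef_rot: [0.697, 0.717, -0.0, -0.0]
force: [-1.0, 0.1, -1.6]
opening: 0.0297
grasp_force: 51.3
```

Emit:
apply_moves --rot '[[0, 0, 0], [0, 0, 0], [0, 0, 0]]' --xyz '[[0, 0, 0.001], [0, 0, 0.001], [0, 0, 0]]' --fingers '[0, 0, 0]'

```text
time_s: 7.08
tool_pos: [0.5101, 0.0833, 0.0942]
eef_rot: [0.697, 0.717, 0.0, 0.0]
force: [1.8, 0.9, -3.9]
opening: 0.0294
grasp_force: 51.0
```

Emit:
apply_moves --rot '[[0, 0, 0], [0, 0, 0], [0, 0, 0], [0, 0, 0]]' --xyz '[[0, 0, 0.001], [0, 0, 0.001], [0, 0, 0.001], [0, 0, 0]]' --fingers '[0, 0, 0, 0]'

```text
time_s: 7.42
tool_pos: [0.5101, 0.0832, 0.0912]
eef_rot: [0.697, 0.717, 0.0, 0.0]
force: [4.7, -0.3, -3.4]
opening: 0.0295
grasp_force: 51.0
```

Emit:
apply_moves --rot '[[0, 0, 0], [0, 0, 0], [0, 0, 0], [0, 0, 0]]' --xyz '[[0, 0, 0.001], [0, 0, 0.001], [0, 0, 0.001], [0, 0, 0]]' --fingers '[0, 0, 0, 0]'

```text
time_s: 7.75
tool_pos: [0.51, 0.0833, 0.0883]
eef_rot: [0.697, 0.717, 0.0, 0.0]
force: [5.0, 0.3, -2.9]
opening: 0.0295
grasp_force: 51.1
```

Sliding on. A 5 N side force in x means I should shift +x slightly.

Emit:
apply_moves --rot '[[0, 0, 0], [0, 0, 0], [0, 0, 0], [0, 0, 0], [0, 0, 0]]' --xyz '[[0, 0.0006, 0], [0, 0, 0.001], [0, 0, 0.001], [0, 0, 0.001], [0, 0, 0]]' --fingers '[0, 0, 0, 0, 0]'

```text
time_s: 8.17
tool_pos: [0.5102, 0.0832, 0.085]
eef_rot: [0.697, 0.717, -0.0, -0.0]
force: [2.7, 0.6, -4.4]
opening: 0.0296
grasp_force: 51.1
```

Emit:
apply_moves --rot '[[0, 0, 0], [0, 0, 0], [0, 0, 0], [0, 0, 0]]' --xyz '[[0, 0, 0.001], [0, 0, 0.001], [0, 0, 0.001], [0, 0, 0]]' --fingers '[0, 0, 0, 0]'

```text
time_s: 8.5
tool_pos: [0.5102, 0.0832, 0.082]
eef_rot: [0.697, 0.717, -0.0, -0.0]
force: [1.9, 0.2, -3.8]
opening: 0.0293
grasp_force: 51.0
```

Emit:
apply_moves --rot '[[0, 0, 0], [0, 0, 0], [0, 0, 0], [0, 0, 0]]' --xyz '[[0, 0, 0.001], [0, 0, 0.001], [0, 0, 0.001], [0, 0, 0]]' --fingers '[0, 0, 0, 0]'

```text
time_s: 8.83
tool_pos: [0.5102, 0.0832, 0.079]
eef_rot: [0.697, 0.717, -0.0, -0.0]
force: [2.6, 0.6, -4.9]
opening: 0.0293
grasp_force: 50.9
```

Emit:
apply_moves --rot '[[0, 0, 0], [0, 0, 0], [0, 0, 0]]' --xyz '[[0, 0, 0.0007], [0, 0, 0.0006], [0, 0, 0]]' --fingers '[0, 0, 0]'

```text
time_s: 9.08
tool_pos: [0.5102, 0.0832, 0.0781]
eef_rot: [0.697, 0.717, -0.0, -0.0]
force: [1.0, 0.4, -1.8]
opening: 0.0294
grasp_force: 51.2
```

Fz rises at z=0.0781, exactly the predicted seated height. Releasing and retreating upward for a look.

Emit:
apply_moves --rot '[[0, 0, 0], [0, 0, 0], [0, 0, 0], [0, 0, 0], [0, 0, 0], [0, 0, 0], [0, 0, 1.67], [0, 0, 0], [0, 0, 0], [0, 0, 0], [0, 0, 0]]' --xyz '[[0, 0, 0], [0, 0, 0], [0, 0, 0], [0, 0, 0], [0, 0, -0.005], [0, 0, -0.015], [0, 0, -0.025], [0, 0, -0.025], [0, 0, -0.02], [0, 0, 0], [0, 0, 0]]' --fingers '[0.7, 0.7, 0.7, 0.7, 0.7, 0.7, 0.7, 0.7, 0.7, 0.7, 0.7]'

```text
time_s: 10.0
tool_pos: [0.511, 0.0833, 0.1694]
eef_rot: [0.707, 0.707, 0.001, 0.001]
force: [0.1, -0.6, -0.3]
opening: 0.0598
grasp_force: 0.0
```

```bash
python3 - <<'E'
from h import *
p,R,s=state(); c=shot('wrist','w3'); P=cloud(c); z=P[...,2]
for nm,cx,cy,r in(("knob",.508,.148,.018),("hub",.51,.083,.024)):
    q=(z>.105)&(z<.12)&(np.hypot(P[...,0]-cx,P[...,1]-cy)<r); W=P[q]
    if len(W)>10: print(nm,len(W),np.median(W[:,2]),cv2.minAreaRect((W[:,:2]*1000).astype(np.float32)))
E
```

```text
t 10.0 p [0.511  0.0833 0.1694] xyaw 90.02 zdir [ 0.002  0.    -1.   ] F [ 0.1 -0.6 -0.3] T [-0.02 -0.04 -0.04] open 0.0598 q6 1.73
knob 1089 0.10881562097264223 ((506.35076904296875, 150.0595703125), (20.94474983215332, 21.072763442993164), 52.6175537109375)
hub 2294 0.11371432128119291 ((508.8761901855469, 85.6070785522461), (30.03371238708496, 30.129940032958984), 2.2139101028442383)
```

Crank seated: hub top at 0.1137, against the 0.113 expected. Next I'll grip the knob at about (0.508,0.149).

Emit:
apply_moves --rot '[[0, 0, 0], [0, 0, 0], [0, 0, 0], [0, 0, 0], [0, 0, 0], [0, 0, 0], [0, 0, 0], [0, 0, 0], [0, 0, 0], [0, 0, 0]]' --xyz '[[0.02, 0, 0], [0.03, -0.002, 0], [0.0155, -0.001, 0], [0, 0, 0.015], [0, 0, 0.03], [0, 0, 0.025], [0, 0, 0.012], [0, 0, 0.005], [0, 0, 0], [0, 0, 0]]' --fingers '[0.7, 0.7, 0.7, 0.7, 0.7, 0.7, 0.7, 0.7, 0.7, 0.7]'

```text
time_s: 10.88
tool_pos: [0.5076, 0.1487, 0.0818]
eef_rot: [0.707, 0.707, 0.0, 0.0]
force: [-0.6, -0.9, 0.3]
opening: 0.0595
grasp_force: 0.0
```

Emit:
apply_moves --rot '[[0, 0, 0], [0, 0, 0], [0, 0, 0], [0, 0, 0], [0, 0, 0], [0, 0, 0], [0, 0, 0], [0, 0, 0]]' --xyz '[[0, 0, 0], [0, 0, 0], [0, 0, 0], [0, 0, 0], [0, 0, 0], [0, 0, 0], [0, 0, 0], [0, 0, 0]]' --fingers '[0, 0, 0, 0, 0, 0, 0, 0]' --squeeze 25

```text
time_s: 11.55
tool_pos: [0.5076, 0.149, 0.0815]
eef_rot: [0.707, 0.707, 0.001, 0.0]
force: [1.1, 2.8, 5.1]
opening: 0.0207
grasp_force: 27.3
```

```bash
python3 - <<'E'
import numpy as np
def rows(a,n,st):
    th=np.radians(a-st*np.arange(n+1)); X=np.round(65*np.c_[np.sin(th),np.cos(th)],1)
    return [[round(v/1000,4) for v in r]+[0] for r in np.diff(X,axis=0)]
for a in(92,-28,-148): print(a,rows(a,12,10))
E
```

```text
92 [[np.float64(-0.0006), np.float64(0.0113), 0], [np.float64(-0.0026), np.float64(0.0111), 0], [np.float64(-0.0044), np.float64(0.0104), 0], [np.float64(-0.0062), np.float64(0.0095), 0], [np.float64(-0.0077), np.float64(0.0083), 0], [np.float64(-0.0091), np.float64(0.0068), 0], [np.float64(-0.0101), np.float64(0.0052), 0], [np.float64(-0.0108), np.float64(0.0033), 0], [np.float64(-0.0112), np.float64(0.0014), 0], [np.float64(-0.0113), np.float64(-0.0006), 0], [np.float64(-0.0111), np.float64(-0.0026), 0], [np.float64(-0.0104), np.float64(-0.0044), 0]]
-28 [[np.float64(-0.0095), np.float64(-0.0062), 0], [np.float64(-0.0083), np.float64(-0.0077), 0], [np.float64(-0.0068), np.float64(-0.0091), 0], [np.float64(-0.0052), np.float64(-0.0101), 0], [np.float64(-0.0033), np.float64(-0.0108), 0], [np.float64(-0.0014), np.float64(-0.0112), 0], [np.float64(0.0006), np.float64(-0.0113), 0], [np.float64(0.0026), np.float64(-0.0111), 0], [np.float64(0.0044), np.float64(-0.0104), 0], [np.float64(0.0062), np.float64(-0.0095), 0], [np.float64(0.0077), np.float64(-0.0083), 0], [np.float64(0.0091), np.float64(-0.0068), 0]]
-148 [[np.float64(0.0101), np.float64(-0.0052), 0], [np.float64(0.0108), np.float64(-0.0033), 0], [np.float64(0.0112), np.float64(-0.0014), 0], [np.float64(0.0113), np.float64(0.0006), 0], [np.float64(0.0111), np.float64(0.0026), 0], [np.float64(0.0104), np.float64(0.0044), 0], [np.float64(0.0095), np.float64(0.0062), 0], [np.float64(0.0083), np.float64(0.0077), 0], [np.float64(0.0068), np.float64(0.0091), 0], [np.float64(0.0052), np.float64(0.0101), 0], [np.float64(0.0033), np.float64(0.0108), 0], [np.float64(0.0014), np.float64(0.0112), 0]]
```

Emit:
apply_moves --rot '[[0, 0, 0], [0, 0, 0], [0, 0, 0], [0, 0, 0]]' --xyz '[[-0.0006, 0.0113, 0], [-0.0026, 0.0111, 0], [-0.0044, 0.0104, 0], [-0.0062, 0.0095, 0]]' --fingers '[0, 0, 0, 0]'

```text
time_s: 11.88
tool_pos: [0.5498, 0.136, 0.0817]
eef_rot: [0.707, 0.708, 0.001, -0.001]
force: [-1.6, 4.6, 11.1]
opening: 0.0212
grasp_force: 28.8
```

Emit:
apply_moves --rot '[[0, 0, 0], [0, 0, 0], [0, 0, 0], [0, 0, 0], [0, 0, 0], [0, 0, 0], [0, 0, 0], [0, 0, 0]]' --xyz '[[-0.0077, 0.0083, 0], [-0.0091, 0.0068, 0], [-0.0101, 0.0052, 0], [-0.0108, 0.0033, 0], [-0.0112, 0.0014, 0], [-0.0113, -0.0006, 0], [-0.0111, -0.0026, 0], [-0.0104, -0.0044, 0]]' --fingers '[0, 0, 0, 0, 0, 0, 0, 0]'

```text
time_s: 12.55
tool_pos: [0.5701, 0.0531, 0.0834]
eef_rot: [0.707, 0.707, 0.003, 0.002]
force: [9.7, 1.5, 10.3]
opening: 0.0209
grasp_force: 32.4
```

Emit:
apply_moves --rot '[[0, 0, 0], [0, 0, 0]]' --xyz '[[0, 0, -0.001], [0, 0, 0]]' --fingers '[0, 0]'

```text
time_s: 12.72
tool_pos: [0.5693, 0.0523, 0.084]
eef_rot: [0.708, 0.707, 0.002, 0.002]
force: [8.9, -2.9, 7.4]
opening: 0.0211
grasp_force: 30.3
```

```bash
python3 - <<'E'
from h import *
p,R,s=state(); c=shot('wrist','w4'); P=cloud(c); z=P[...,2]
q=(z>.105)&(z<.125)&(np.hypot(P[...,0]-.51,P[...,1]-.084)<.03); W=P[q]; print(len(W),np.median(W[:,2]),cv2.minAreaRect((W[:,:2]*1000).astype(np.float32)))
E
```

```text
t 12.72 p [0.5693 0.0523 0.084 ] xyaw 89.94 zdir [ 0.006 -0.001 -1.   ] F [ 8.9 -2.9  7.4] T [-0.42 -1.46 -0.05] open 0.0211 q6 1.66
7336 0.11311749559958557 ((510.6011657714844, 82.02186584472656), (30.747230529785156, 30.346712112426758), 63.98202133178711)
```

View pics/w4.png

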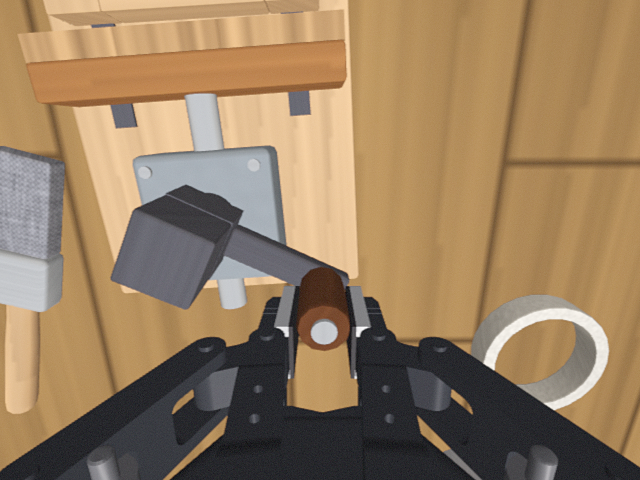

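The crank turned as planned. The wrist view shows the hub at (180,245), level and seated, with the arm pointing to the knob in the pads at (323,320). The outward force of about 9 N means my circle is slightly too small here, so I'll correct it and continue.

Emit:
apply_moves --rot '[[0, 0, 0], [0, 0, 0], [0, 0, 0], [0, 0, 0], [0, 0, 0], [0, 0, 0], [0, 0, 0], [0, 0, 0], [0, 0, 0], [0, 0, 0], [0, 0, 0], [0, 0, 0]]' --xyz '[[-0.01, -0.005, 0], [-0.0083, -0.0077, 0], [-0.0068, -0.0091, 0], [-0.0052, -0.0101, 0], [-0.0033, -0.0108, 0], [-0.0014, -0.0112, 0], [0.0006, -0.0113, 0], [0.0026, -0.0111, 0], [0.0044, -0.0104, 0], [0.0062, -0.0095, 0], [0.0077, -0.0083, 0], [0.0091, -0.0068, 0]]' --fingers '[0, 0, 0, 0, 0, 0, 0, 0, 0, 0, 0, 0]'

```text
time_s: 13.77
tool_pos: [0.4551, 0.0471, 0.0832]
eef_rot: [0.708, 0.707, -0.001, 0.002]
force: [-5.3, -8.2, 14.1]
opening: 0.0211
grasp_force: 30.3
```

```bash
python3 - <<'E'
from h import *
p,R,s=state(); d=p[:2]-[.5108,.083]; r=np.hypot(*d); u=d/r; t=np.array([u[1],-u[0]]); F=s["force"][:2]; print('r',r,'ang',np.degrees(np.arctan2(d[1],d[0])),'Frad',F@u,'Fpush',-F@t)
E
```

```text
t 13.77 p [0.4551 0.0471 0.0832] xyaw 89.9 zdir [ 0.001 -0.004 -1.   ] F [-5.3 -8.2 14.1] T [-1.59  0.28 -0.02] open 0.0211 q6 1.68
r 0.06628993678326574 ang -147.161966535141 Frad 8.852586488180197 Fpush 4.024655599194183
```

Emit:
apply_moves --rot '[[0, 0, 0], [0, 0, 0], [0, 0, 0], [0, 0, 0], [0, 0, 0], [0, 0, 0], [0, 0, 0], [0, 0, 0], [0, 0, 0], [0, 0, 0], [0, 0, 0], [0, 0, 0]]' --xyz '[[0.0096, -0.006, -0.001], [0.0108, -0.0033, -0.001], [0.0112, -0.0014, 0], [0.0113, 0.0006, 0], [0.0111, 0.0026, 0], [0.0104, 0.0044, 0], [0.0095, 0.0062, 0], [0.0083, 0.0077, 0], [0.0068, 0.0091, 0], [0.0052, 0.0101, 0], [0.0033, 0.0108, 0], [0.0014, 0.0112, 0]]' --fingers '[0, 0, 0, 0, 0, 0, 0, 0, 0, 0, 0, 0]'

```text
time_s: 14.77
tool_pos: [0.507, 0.1471, 0.0834]
eef_rot: [0.707, 0.707, -0.002, -0.0]
force: [-4.2, -4.9, 3.6]
opening: 0.0212
grasp_force: 28.4
```

```bash
cat >f.py <<'E'
from h import *
p,R,s=state(); d=p[:2]-[.5108,.083]; r=np.hypot(*d); u=d/r; t=np.array([u[1],-u[0]]); F=s["force"][:2]; print('r',r,'ang',np.degrees(np.arctan2(d[1],d[0])),'Frad',F@u,'Fpush',-F@t)
E
python3 f.py
python3 - <<'E'
from h import *
c=shot('top','t4'); P=cloud(c); z=P[...,2]
a=np.radians(3.5); d=np.array([-np.sin(a),np.cos(a)]); n=np.array([np.cos(a),np.sin(a)])
rel=P[...,:2]-[.510,.0845]; s=rel@d; t=rel@n
for tt in(-.045,.045):
    q=(abs(t-tt)<.02)&(s>.05)&(s<.3); b=np.arange(.05,.3,.003); idx=np.digitize(s[q],b); zz=z[q]
    print(tt,[(round(b[i-1]*1000),round(float(np.median(zz[idx==i])*1000))) for i in range(1,len(b)) if (idx==i).any()])
E
```

```text
t 14.77 p [0.507  0.1471 0.0834] xyaw 90.02 zdir [-0.003 -0.002 -1.   ] F [-4.2 -4.9  3.6] T [-1.22  1.08  0.04] open 0.0212 q6 1.85
r 0.06425631577904885 ang 93.41820963509292 Frad -4.637867046479913 Fpush 4.486838332084729
-0.045 [(50, 564), (53, 564), (56, 563), (59, 564), (62, 562), (65, 561), (68, 561), (71, 560), (74, 558), (77, 557), (80, 559), (83, 564), (86, 566), (89, 567), (92, 567), (95, 567), (98, 567), (101, 567), (104, 566), (107, 565), (116, 535), (248, 41), (251, 41), (254, 42), (257, 40), (263, 22), (266, 22), (269, 36), (272, 49), (275, 51), (278, 51), (281, 51), (284, 51), (287, 50), (290, 47), (293, 45)]
0.045 [(50, 179), (53, 178), (56, 537), (59, 542), (62, 544), (65, 548), (68, 548), (71, 547), (74, 548), (77, 547), (80, 547), (83, 546), (86, 546), (89, 545), (92, 543), (95, 544), (98, 541), (101, 544), (104, 541), (107, 547), (110, 550), (113, 546), (116, 546), (119, 546), (122, 534), (269, 56), (272, 51), (275, 51), (278, 51), (281, 52), (284, 51), (287, 52), (290, 50), (293, 46)]
```

Frame edge at about 260, stop at about 269.5, so roughly 9.5 mm (140°) is left. I'll go 90° more, then creep.

Emit:
apply_moves --rot '[[0, 0, 0], [0, 0, 0], [0, 0, 0], [0, 0, 0], [0, 0, 0], [0, 0, 0], [0, 0, 0], [0, 0, 0], [0, 0, 0], [0, 0, 0]]' --xyz '[[-0.0014, 0.0113, 0], [-0.0026, 0.0111, 0], [-0.0044, 0.0104, 0], [-0.0062, 0.0095, 0], [-0.0077, 0.0083, 0], [-0.0091, 0.0068, 0], [-0.0101, 0.0052, 0], [-0.0108, 0.0033, 0], [-0.0112, 0.0014, 0], [0, 0, 0]]' --fingers '[0, 0, 0, 0, 0, 0, 0, 0, 0, 0]'

```text
time_s: 15.65
tool_pos: [0.5757, 0.0835, 0.0845]
eef_rot: [0.707, 0.707, 0.001, 0.0]
force: [3.2, 1.8, 4.4]
opening: 0.0213
grasp_force: 28.7
```

```bash
python3 f.py; python3 - <<'E'
import numpy as np
def rows(a,n,st):
    th=np.radians(a-st*np.arange(n+1)); X=np.round(65*np.c_[np.sin(th),np.cos(th)],1)
    return [[round(float(v)/1000,4) for v in r]+[0] for r in np.diff(X,axis=0)]
print(rows(2,30,4))
E
```

```text
t 15.65 p [0.5757 0.0835 0.0845] xyaw 89.96 zdir [ 0.002  0.001 -1.   ] F [3.2 1.8 4.4] T [ 0.43 -0.32 -0.07] open 0.0213 q6 1.72
r 0.06489427036854022 ang 0.39819588517603344 Frad 3.1846024823433394 Fpush 1.7629736342371816
[[-0.0046, 0.0, 0], [-0.0045, -0.0004, 0], [-0.0045, -0.0006, 0], [-0.0044, -0.0009, 0], [-0.0044, -0.0013, 0], [-0.0042, -0.0015, 0], [-0.0042, -0.0019, 0], [-0.004, -0.0021, 0], [-0.0038, -0.0024, 0], [-0.0037, -0.0027, 0], [-0.0035, -0.0029, 0], [-0.0033, -0.0031, 0], [-0.003, -0.0034, 0], [-0.0028, -0.0036, 0], [-0.0025, -0.0038, 0], [-0.0023, -0.0039, 0], [-0.002, -0.0041, 0], [-0.0017, -0.0042, 0], [-0.0014, -0.0043, 0], [-0.0011, -0.0044, 0], [-0.0008, -0.0045, 0], [-0.0004, -0.0045, 0], [-0.0002, -0.0045, 0], [0.0002, -0.0045, 0], [0.0004, -0.0045, 0], [0.0008, -0.0045, 0], [0.0011, -0.0044, 0], [0.0014, -0.0043, 0], [0.0017, -0.0042, 0], [0.002, -0.0041, 0]]
```

Emit:
apply_moves --rot '[[0, 0, 0], [0, 0, 0], [0, 0, 0], [0, 0, 0], [0, 0, 0]]' --xyz '[[-0.0046, 0, 0], [-0.0045, -0.0004, 0], [-0.0045, -0.0006, 0], [-0.0044, -0.0009, 0], [-0.0044, -0.0013, 0]]' --fingers '[0, 0, 0, 0, 0]'

```text
time_s: 16.07
tool_pos: [0.5728, 0.0625, 0.0847]
eef_rot: [0.707, 0.707, 0.001, 0.001]
force: [5.6, 2.5, 4.4]
opening: 0.021
grasp_force: 28.5
```

```bash
python3 f.py
```

```text
t 16.07 p [0.5728 0.0625 0.0847] xyaw 90.03 zdir [ 0.003  0.001 -1.   ] F [5.6 2.5 4.4] T [ 0.72 -0.84 -0.06] open 0.021 q6 1.68
r 0.0652895157110233 ang -18.33368281580049 Frad 4.512340252972447 Fpush 4.158122501343618
```

Fpush 4.2 N, still free. Next steps.

Emit:
apply_moves --rot '[[0, 0, 0], [0, 0, 0], [0, 0, 0], [0, 0, 0]]' --xyz '[[-0.0042, -0.0015, 0], [-0.0042, -0.0019, 0], [-0.004, -0.0021, 0], [-0.0038, -0.0022, 0]]' --fingers '[0, 0, 0, 0]'

```text
time_s: 16.4
tool_pos: [0.5651, 0.046, 0.0847]
eef_rot: [0.707, 0.707, 0.001, 0.001]
force: [4.9, 1.7, 3.4]
opening: 0.0209
grasp_force: 28.5
```

```bash
python3 f.py
```

```text
t 16.4 p [0.5651 0.046  0.0847] xyaw 90.02 zdir [ 0.003  0.001 -1.   ] F [4.9 1.7 3.4] T [ 0.47 -0.82 -0.01] open 0.0209 q6 1.65
r 0.06569940265318251 ang -34.286655764533165 Frad 3.1147259440444777 Fpush 4.154665134391211
```

Emit:
apply_moves --rot '[[0, 0, 0], [0, 0, 0], [0, 0, 0]]' --xyz '[[-0.0037, -0.0027, 0], [-0.0035, -0.0029, 0], [-0.0033, -0.0031, 0]]' --fingers '[0, 0, 0]'

```text
time_s: 16.65
tool_pos: [0.5564, 0.0353, 0.0847]
eef_rot: [0.707, 0.707, 0.001, 0.001]
force: [5.5, -0.1, 4.0]
opening: 0.021
grasp_force: 28.4
```

```bash
python3 f.py
```

```text
t 16.65 p [0.5564 0.0353 0.0847] xyaw 90.01 zdir [ 0.003  0.    -1.   ] F [ 5.5 -0.1  4. ] T [ 0.23 -0.94  0.01] open 0.021 q6 1.63
r 0.06595921374372596 ang -46.307610422702965 Frad 3.8707312868035952 Fpush 3.9358758513167778
```

Emit:
apply_moves --rot '[[0, 0, 0], [0, 0, 0], [0, 0, 0]]' --xyz '[[-0.003, -0.0034, 0], [-0.0028, -0.0036, 0], [-0.0025, -0.0038, 0]]' --fingers '[0, 0, 0]'

```text
time_s: 16.9
tool_pos: [0.5456, 0.0267, 0.0847]
eef_rot: [0.707, 0.707, 0.001, 0.001]
force: [5.7, -1.9, 3.7]
opening: 0.021
grasp_force: 28.4
```

```bash
python3 f.py
```

```text
t 16.9 p [0.5456 0.0267 0.0847] xyaw 90.0 zdir [ 0.003 -0.001 -1.   ] F [ 5.7 -1.9  3.7] T [-0.08 -1.01 -0.04] open 0.021 q6 1.62
r 0.06616648128193485 ang -58.26018129862917 Frad 4.636224498586503 Fpush 3.837101042700594
```

Emit:
apply_moves --rot '[[0, 0, 0], [0, 0, 0], [0, 0, 0]]' --xyz '[[-0.0023, -0.0039, 0], [-0.002, -0.0041, 0], [-0.0017, -0.0042, 0]]' --fingers '[0, 0, 0]'

```text
time_s: 17.15
tool_pos: [0.5333, 0.0205, 0.0846]
eef_rot: [0.707, 0.707, 0.001, 0.001]
force: [5.9, -2.7, 3.2]
opening: 0.0214
grasp_force: 28.4
```

```bash
python3 f.py
```

```text
t 17.15 p [0.5333 0.0205 0.0846] xyaw 89.98 zdir [ 0.003 -0.001 -1.   ] F [ 5.9 -2.7  3.2] T [-0.22 -0.97  0.  ] open 0.0214 q6 1.61
r 0.06637881831334948 ang -70.21483639460413 Frad 4.589863029385948 Fpush 4.661025168375725
```

Rising slightly to 4.7 N, perhaps contact. Two rows more.

Emit:
apply_moves --rot '[[0, 0, 0], [0, 0, 0]]' --xyz '[[-0.0014, -0.0043, 0], [-0.0011, -0.0044, 0]]' --fingers '[0, 0]'

```text
time_s: 17.32
tool_pos: [0.5245, 0.018, 0.0846]
eef_rot: [0.707, 0.707, 0.001, 0.001]
force: [4.0, -3.1, 3.6]
opening: 0.021
grasp_force: 28.4
```

```bash
python3 f.py
```

```text
t 17.32 p [0.5245 0.018  0.0846] xyaw 89.98 zdir [ 0.003 -0.001 -1.   ] F [ 4.  -3.1  3.6] T [-0.39 -0.92  0.  ] open 0.021 q6 1.61
r 0.06645465058241319 ang -78.11709425237872 Frad 3.8695421071683804 Fpush 3.2827135542899586
```

Emit:
apply_moves --rot '[[0, 0, 0], [0, 0, 0], [0, 0, 0]]' --xyz '[[-0.0006, -0.0045, 0], [-0.0003, -0.0045, 0], [0, -0.0045, 0]]' --fingers '[0, 0, 0]'

```text
time_s: 17.57
tool_pos: [0.5113, 0.0166, 0.0847]
eef_rot: [0.707, 0.707, 0.0, 0.002]
force: [6.8, -6.3, 3.7]
opening: 0.0213
grasp_force: 28.5
```

```bash
python3 f.py
```

```text
t 17.57 p [0.5113 0.0166 0.0847] xyaw 89.96 zdir [ 0.004 -0.002 -1.   ] F [ 6.8 -6.3  3.7] T [-1.08 -1.39 -0.05] open 0.0213 q6 1.61
r 0.06635209045395281 ang -89.59015251376358 Frad 6.336467611884418 Fpush 6.758046838401473
```

Emit:
apply_moves --rot '[[0, 0, 0], [0, 0, 0]]' --xyz '[[0.0002, -0.0015, 0], [0, 0, 0]]' --fingers '[0, 0]'

```text
time_s: 17.73
tool_pos: [0.5096, 0.0167, 0.0848]
eef_rot: [0.707, 0.707, 0.0, 0.002]
force: [6.0, -7.0, 4.2]
opening: 0.0211
grasp_force: 28.5
```

```bash
python3 f.py
```

```text
t 17.73 p [0.5096 0.0167 0.0848] xyaw 89.96 zdir [ 0.003 -0.003 -1.   ] F [ 6.  -7.   4.2] T [-1.28 -1.12 -0.06] open 0.0211 q6 1.61
r 0.06630925783403982 ang -91.03593819446326 Frad 6.854510573047887 Fpush 6.102701538440671
```

Emit:
apply_moves --rot '[[0, 0, 0], [0, 0, 0], [0, 0, 0]]' --xyz '[[0.0002, -0.002, 0], [0.0001, -0.0015, 0], [0, 0, 0]]' --fingers '[0, 0, 0]'

```text
time_s: 17.98
tool_pos: [0.5063, 0.0168, 0.0848]
eef_rot: [0.707, 0.707, 0.0, 0.002]
force: [6.1, -8.1, 3.7]
opening: 0.0209
grasp_force: 28.5
```

```bash
python3 f.py;python3 f.py|tail -1
```

```text
t 17.98 p [0.5063 0.0168 0.0848] xyaw 89.95 zdir [ 0.004 -0.003 -1.   ] F [ 6.1 -8.1  3.7] T [-1.41 -1.32 -0.07] open 0.0209 q6 1.61
r 0.06630562917822562 ang -93.85328944529458 Frad 7.686837306026859 Fpush 6.599942836079096
r 0.06630562917822562 ang -93.85328944529458 Frad 7.686837306026859 Fpush 6.599942836079096
```

Emit:
apply_moves --rot '[[0, 0, 0]]' --xyz '[[0, 0, 0]]' --fingers '[0]'

```text
time_s: 18.07
tool_pos: [0.5064, 0.0168, 0.0848]
eef_rot: [0.707, 0.707, 0.0, 0.002]
force: [6.6, -8.4, 4.4]
opening: 0.0215
grasp_force: 28.5
```

```bash
python3 f.py
```

```text
t 18.07 p [0.5064 0.0168 0.0848] xyaw 89.95 zdir [ 0.004 -0.003 -1.   ] F [ 6.6 -8.4  4.4] T [-1.44 -1.22 -0.02] open 0.0215 q6 1.61
r 0.06629459976096692 ang -93.77317288639689 Frad 7.938506187171165 Fpush 7.112870898900507
```

Push is about 7 N, some 10° past contact. Release and retreat.

Emit:
apply_moves --rot '[[0, 0, 0], [0, 0, 0], [0, 0, 0], [0, 0, 0], [0, 0, 0], [0, 0, 0], [0, 0, 0], [0, 0, 0], [0, 0, 0], [0, 0, 0], [0, 0, 0]]' --xyz '[[0, 0, 0], [0, 0, 0], [0, 0, 0], [0, 0, 0], [0, 0, 0], [0, 0, -0.01], [0, 0, -0.02], [0, 0, -0.03], [0, 0, -0.03], [0, 0, -0.02], [0, 0, 0]]' --fingers '[0.7, 0.7, 0.7, 0.7, 0.7, 0.7, 0.7, 0.7, 0.7, 0.7, 0.7]'

```text
time_s: 18.98
tool_pos: [0.5067, 0.0181, 0.1994]
eef_rot: [0.707, 0.707, 0.002, 0.002]
force: [-0.1, -0.6, -0.1]
opening: 0.0601
grasp_force: 0.0
```

Emit:
apply_moves --rot '[[0, 0, 0], [0, 0, 0], [0, 0, 0], [0, 0, 0], [0, 0, 0], [0, 0, 0], [0, 0, 0]]' --xyz '[[-0.02, 0, -0.01], [-0.03, 0, 0], [-0.03, 0, 0], [-0.03, 0, 0], [-0.02, 0, 0], [0, 0, 0], [0, 0, 0]]' --fingers '[0.7, 0.7, 0.7, 0.7, 0.7, 0.7, 0.7]'

```text
time_s: 19.57
tool_pos: [0.5051, -0.1128, 0.2039]
eef_rot: [0.708, 0.706, -0.0, -0.0]
force: [-0.3, 0.8, -0.2]
opening: 0.0601
grasp_force: 0.0
```

```bash
python3 - <<'E'
from h import *
state(); c=shot('side','s5'); P=cloud(c); z=P[...,2]; im=c["color"]
q=(np.hypot(P[...,0]-.51,P[...,1]-.084)<.02)&(z>.1)&(z<.13); print('hub top',q.sum(),np.percentile(z[q],[20,50,80]))
t=shot('top','t5'); 
cv2.imwrite('pics/end.png',np.hstack([cv2.resize(t["color"][190:300,70:300],(460,220)),cv2.resize(im[230:480,150:370],(330,375))[:220]]))
cv2.imwrite('pics/end.png',cv2.resize(im[230:480,140:380],(576,600)))
P=cloud(t); z=P[...,2]
a=np.radians(3.5); d=np.array([-np.sin(a),np.cos(a)]); n=np.array([np.cos(a),np.sin(a)])
rel=P[...,:2]-[.510,.0845]; s=rel@d; tt=rel@n
for o in(-.045,.045):
    q=(abs(tt-o)<.012)&(s>.08)&(s<.3); b=np.arange(.08,.3,.003); idx=np.digitize(s[q],b); zz=z[q]
    print(o,[(round(b[i-1]*1000),round(float(np.median(zz[idx==i])*1000))) for i in range(1,len(b)) if (idx==i).any() and not 135<b[i-1]*1000<245])
E
```

```text
t 19.57 p [ 0.5051 -0.1128  0.2039] xyaw 89.9 zdir [-0.  0. -1.] F [-0.3  0.8 -0.2] T [ 0.01 -0.03 -0.01] open 0.0601 q6 1.35
hub top 311 [0.10734204 0.11177373 0.11326793]
-0.045 [(80, 22), (83, 20), (86, 20), (89, 33), (92, 49), (95, 52), (98, 52), (101, 51), (104, 52), (107, 50), (110, 49), (113, 48), (116, 49), (119, 49), (122, 41), (125, 39), (128, 40), (131, 39), (134, 40), (245, 38), (248, 40), (251, 38), (254, 42), (257, 41), (260, 38), (263, 41), (266, 40), (269, 47), (272, 48), (275, 50), (278, 51), (281, 54), (284, 54), (287, 51), (290, 49), (293, 45)]
0.045 [(80, 22), (83, 20), (86, 20), (89, 31), (92, 44), (95, 50), (98, 51), (101, 50), (104, 51), (107, 50), (110, 47), (113, 49), (116, 48), (119, 48), (122, 40), (125, 40), (128, 41), (131, 40), (134, 41), (245, 38), (248, 39), (251, 40), (254, 39), (257, 40), (260, 40), (263, 41), (266, 41), (269, 44), (272, 50), (275, 51), (278, 54), (281, 53), (284, 53), (287, 51), (290, 49), (293, 47)]
```

View pics/end.png

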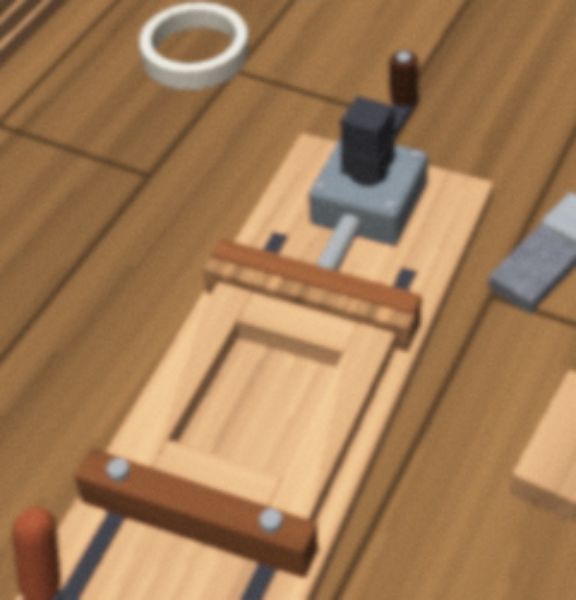

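The side view shows the crank seated and the frame gap-free between jaw and stop. Handing in.

```bash
python3 -c "
from bench import workorder
print(workorder.finish_job())"
```

```text
the job is handed in; nothing more can be done
None
```

The job is handed in, with no verdict shown: the crank is fully seated and wound clockwise about 1.5 turns to a push of about 7 N at the knob, the frame sits tight between jaw and stop (I estimate 45–60 N of clamping), and the arm has let go and is clear.

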